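# Clear the washer pile into its drying places

### The job

The clean parts from the glassware washer stand in one pile. Take the pile apart from the top down, one thing at a time, and set each down gently (lowered and let go, not dropped), upright and flat on the floor of the place of its own colour: orange adapter in the orange dish, purple-capped jar in the purple dish, green slide box in the green tray, blue tube rack in the blue tray (box and rack lengthwise along their trays). Leave the amber bottle standing where it is.

Things in the scene. Friction and masses are not known exactly. Their poses are not given: they have to be found in the camera images.
- adapter: Orange flange adapter, top of the pile: a disc 36 mm across and 8 mm thick with a paler upright stem 14 mm in diameter rising 35 mm from its centre (43 mm high overall). Grip it by the stem. Origin: centre of the underside, z up along the stem.
- jar: Small closed round jar, under the adapter: white body 46 mm in diameter and 25 mm high, purple screw cap 50 mm in diameter above it (flat-topped, 20 mm high), 45 mm high overall. Rigid, one piece. Origin: centre of the underside, z up.
- slide_box: Green closed slide box, under the jar: solid-looking block 105 (x) x 56 (y) x 35 (z) mm, flat top with two thin white stripes near its ends. Grip it across its 56 mm width (y). Origin: centre of the underside, x along its length, z up. Either way round is the same.
- tube_rack: Blue test-tube rack, bottom of the pile, standing on the table: 150 (x) x 60 (y) x 45 (z) mm, dark round holes in its flat top. Grip it across its 60 mm width (y) at mid length. Origin: centre of the underside, x along its length, z up. Either way round is the same.
- orange_dish: Orange round shallow dish, fixed to the table, place of the adapter: inside diameter 58 mm, wall 4 mm, floor 4 mm thick, rim 12 mm above the table. Origin: centre of the underside (table level), z up.
- purple_dish: Purple round shallow dish, fixed to the table, place of the jar: inside diameter 74 mm, wall 4 mm, floor 4 mm thick, rim 12 mm above the table. Origin: centre of the underside (table level), z up.
- green_tray: Green rectangular shallow tray, fixed to the table, place of the slide box: inside 127 (x) x 78 (y) mm, walls 4 mm, floor 4 mm thick, rim 12 mm above the table. Origin: centre of the underside (table level), x along its length, z up.
- blue_tray: Blue rectangular shallow tray, fixed to the table, place of the tube rack: inside 172 (x) x 82 (y) mm, walls 4 mm, floor 4 mm thick, rim 12 mm above the table. Origin: centre of the underside (table level), x along its length, z up.
- amber_bottle: Amber glass bottle with a black cap, 48 mm in diameter and 105 mm high, loose, standing among the places; not to be disturbed. Two small stoppers, up to 32 mm across and 22 mm high, also lie between the places about 0.46 m ahead of the robot, and do not matter. Origin: centre of the underside, z up.
There are look-alikes about, which are no part of the job. There is more than one size of the jar; the one meant has the size given above. Of the things shaped like the slide_box, the green one is meant.

How it is judged:
On the way, in this order (a step that is already met when the one before it is completed fails the run):
1. the orange flange adapter is set down flat in the orange dish and let go (horizontal distance between adapter and orange_dish below 0.014 m and z of adapter in the frame of orange_dish between 0.001 and 0.007 m and angle between adapter's own z axis and vertical below 0.08 rad and contact force between adapter and the fingers below 0.1 N and linear speed of adapter below 0.02 m/s and angular speed of adapter below 0.2 rad/s), for 0.2 s.
2. the purple-capped jar is set down flat in the purple dish and let go (horizontal distance between jar and purple_dish below 0.014 m and z of jar in the frame of purple_dish between 0.001 and 0.007 m and angle between jar's own z axis and vertical below 0.08 rad and contact force between jar and the fingers below 0.1 N and linear speed of jar below 0.02 m/s and angular speed of jar below 0.2 rad/s), for 0.2 s.
3. the green slide box is set down flat in the green tray and let go (horizontal distance between slide_box and green_tray below 0.016 m and z of slide_box in the frame of green_tray between 0.001 and 0.007 m and angle between slide_box's own z axis and vertical below 0.08 rad and contact force between slide_box and the fingers below 0.1 N and linear speed of slide_box below 0.02 m/s and angular speed of slide_box below 0.2 rad/s and angle between the x axis of slide_box and the x axis of green_tray, either way round below 0.2 rad), for 0.2 s.
4. the blue tube rack is set down flat in the blue tray and let go (horizontal distance between tube_rack and blue_tray below 0.016 m and z of tube_rack in the frame of blue_tray between 0.001 and 0.007 m and angle between tube_rack's own z axis and vertical below 0.08 rad and contact force between tube_rack and the fingers below 0.1 N and linear speed of tube_rack below 0.02 m/s and angular speed of tube_rack below 0.2 rad/s and angle between the x axis of tube_rack and the x axis of blue_tray, either way round below 0.2 rad), for 0.2 s.
At the end, for the whole second after the job is handed in: All four at rest, released, upright (0.08 rad) on the floor of the place of their colour: adapter and jar within 14 mm of its centre, box and rack within 16 mm and 0.2 rad of the tray's length (either way round). Amber bottle standing (0.2 rad), within 30 mm of its start (all of step 1 and all of step 2 and all of step 3 and all of step 4 and distance of amber_bottle from where it was at the start of the episode below 0.03 m and angle between amber_bottle's own z axis and vertical below 0.2 rad); the robot touches nothing.
It fails at once if the orange flange adapter is dropped or thrown down (moves faster than 0.8 m/s out of the gripper) (linear speed of adapter above 0.8 m/s and contact force between adapter and the fingers below 0.1 N).
It fails at once if the purple-capped jar is dropped or thrown down (moves faster than 0.8 m/s out of the gripper) (linear speed of jar above 0.8 m/s and contact force between jar and the fingers below 0.1 N).
It fails at once if the green slide box is dropped or thrown down (moves faster than 0.8 m/s out of the gripper) (linear speed of slide_box above 0.8 m/s and contact force between slide_box and the fingers below 0.1 N).
It fails at once if the blue tube rack is dropped or thrown down (moves faster than 0.8 m/s out of the gripper) (linear speed of tube_rack above 0.8 m/s and contact force between tube_rack and the fingers below 0.1 N).
It fails at once if the amber bottle is knocked over or pushed away (tilted more than 0.35 rad or moved more than 30 mm) (angle between amber_bottle's own z axis and vertical above 0.35 rad or distance of amber_bottle from where it was at the start of the episode above 0.03 m).
It also fails if it takes over 134 s, if anything falls off the work surface, if the arm or the gripper's body presses on something with over 40 N, if the wrist force passes 120 N, or if a joint passes its speed limit or range.

### The arm

A 6-joint arm with a two-finger parallel gripper is mounted at the origin on the work surface. World frame = base frame: x ahead of the robot, y to its left, z up, the work surface at z = 0. Lengths are in m, angles in rad, forces in N, time in s.
With the tool pointing down it reaches from about 0.35 to 0.875 m from the base axis. Payload 4.2 kg.
Tool frame: the origin (TCP) lies between the finger pads; the fingertips stand 17 mm ahead of it and the grasp point (between the pads) lies 2 mm behind it; z points along the fingers, y is the direction in which the jaws open and shut (so a half turn about z gives the same grasp; the last joint's range is limited). The gripper opens to 87 mm and grips with 3 to 60 N. Pads are 19 mm wide; open, the fingers measure 117 mm over their backs; the gripper's body (75 mm by 190 mm) begins 51 mm behind the grasp point.
Start: joints at [1.532, 0.385, 0.008, 0, -1.194, -0.259], TCP at [0.183, 0.597, 0.24] pointing down, gripper open.
Joint ranges: [-3.14, 3.14], [-1.21, 2.06], [-1.07, 1.41], [-3.16, 2.05], [-2.99, -0.16], [-3.1, 3.1]. Speed limits (rad/s): [2.79, 2.79, 3.14, 3.14, 3.14, 3.14].

### API

Orientations are given as a unit quaternion [x, y, z, w].
In Python, from plant import manip gives the robot as it stands. The module is installed in compiled form; this text tells all that it offers.
- The arm moves only by the tool jog_arm, never from a script. Its argument "plan" is a list of rows, each a list of 5 numbers: the shift along the world's x, y, z in mm, then the turn about the world's z in degrees, then the closure in counts, from 0 (fully open) to 255 (shut). A call has exactly 8 rows; each row shifts and turns the commanded pose from where the row before left it; what a row does not reach is not made up. A row lasts 1/10 s, in which the tool goes at most 50 mm and 8.59 degrees, less where a joint would pass 70% of its speed; a pose out of reach is approached as far as the arm can. A call is refused whole if a number of a shift passes 50 or a number of a turn 8.59, either way. A call with a gripper value outside its range is refused whole. The fingers move at their own pace and stop on an object; "squeeze" is the grip in N (left out, the last holds). Time passes only in rows, so rows that do not move let the fingers close, or fill a call up. It gives the time, the measured TCP pose, the force and the opening at its end, in the units of the state.
- manip.read_state(): the state, without advancing time (a new reading comes with each control period).
- manip.camera(name): name is "scene" or "top" or "wrist"; returns (picture, depth): 400x640x3 uint8, blue, green, red; 400x640 float32, m along the optical axis (not along the pixel's ray), 0 where there is no reading.
- manip.camera_info(name): a dict with "camera_matrix" (3x3 intrinsics, pixels), "dist" ([k1, k2, p1, p2, k3] as OpenCV has them; the pictures are not rectified), "world_from_camera" (4x4, takes a point from camera to world coordinates); the wrist camera has in their place "tool_from_camera" (4x4, takes a point from camera to tool coordinates, whose origin is the TCP and whose axes are the flange's). Camera axes: x right, y up, looking along -z (the intrinsics and any distortion apply to the point x, -y, -z); pixel columns grow to the right and rows downward; lengths in m; the calibration is good to about 2 mm. A picture is of the moment at which its call begins: read the wrist's pose just before it. camera_info takes no time and is no camera call.
- manip.hand_in(): hands the job in, once; it reports no verdict.
The state is a dict: "clock": time; "q": joint angles; "joint_vel": joint speeds; "joint_efforts": joint torques, N m; "position": TCP position; "ee_rot": TCP orientation; "contact_force": force on the tool from outside, world axes, zero at the start; "moment": the same for the moment, N m; "grip_width": finger opening in m.
Only numpy, scipy, OpenCV 4.12 (cv2) and the standard library are available. Lean on these libraries where they do the work, as an engineer would, in place of code of your own. Each camera call takes 0.05 s, during which the arm holds its last target. There are 200 camera calls.

## Working session

There is one attempt and no reset: what is moved stays moved. The work goes in short steps, Python scripts to look and compute and a tool call to move; the robot and the scene stay as the last step left them, time stands still between calls to the robot, and variables do not carry over. Pictures are saved under pics/ and viewed, on a budget of 14 in all, crops included, one or two more only if the job needs it, and the job is handed in when it is done.

Besides the shell and the picture viewer there is one more tool, called as name([rows], argument=value, ...), one row to a line, values as JSON. jog_arm: Moves the arm, as the interface text tells. Its arguments: {"type":"object","properties":{"plan":{"type":"array"},"squeeze":{"type":"number"}},"required":["plan"]}

```bash
mkdir -p pics; ls; cat > h.py <<'E'
import numpy as np, cv2, os
from plant import manip
from scipy.spatial.transform import Rotation as R
def grab(name):
    s=manip.read_state(); im,d=manip.camera(name); i=manip.camera_info(name)
    K=np.array(i["camera_matrix"]);D=np.array(i["dist"],float)
    if name=="wrist":
        T=np.eye(4);T[:3,:3]=R.from_quat(s["ee_rot"]).as_matrix();T[:3,3]=s["position"]
        W=T@np.array(i["tool_from_camera"])
    else: W=np.array(i["world_from_camera"])
    return im,d,K,D,W
def rays(px,K,D,W):
    p=cv2.undistortPoints(np.array(px,float).reshape(-1,1,2),K,D).reshape(-1,2)
    v=np.c_[p[:,0],-p[:,1],-np.ones(len(p))]
    return W[:3,3],v@W[:3,:3].T
def onplane(px,z,K,D,W):
    o,v=rays(px,K,D,W); t=(z-o[2])/v[:,2]; return o+v*t[:,None]
def cloud(d,K,D,W):
    h,w=d.shape; u,v=np.meshgrid(np.arange(w),np.arange(h))
    o,r=rays(np.c_[u.ravel(),v.ravel()],K,D,W)
    P=(o+r*d.ravel()[:,None]).reshape(h,w,3); P[d==0]=np.nan; return P
E
python3 - <<'E'
from h import *
s=manip.read_state(); print(s)
for n in("scene","top"):
    im,d,K,D,W=grab(n); cv2.imwrite(f"pics/{n}0.png",im); np.savez(f"{n}0.npz",im=im,d=d,K=K,D=D,W=W)
    print(n,K.tolist(),D,W.round(3).tolist(),(d>0).mean())
E
```

```text
pics
{'clock': 0.0, 'q': array([ 1.53161868e+00,  3.85570678e-01,  6.62085941e-03, -5.19356904e-04,
       -1.19400247e+00, -2.58637411e-01]), 'joint_vel': array([-4.41627720e-05,  5.87646771e-04, -1.67501731e-03, -3.92174852e-05,
        3.01601297e-04, -1.52401096e-04]), 'joint_efforts': array([-2.72579600e-04, -3.90664709e+01,  1.87405640e+01,  4.21984300e+00,
        1.10258427e-02, -1.95635475e-04]), 'position': array([0.18318208, 0.59695544, 0.23844608]), 'ee_rot': array([ 9.88918923e-01, -1.48452495e-01, -1.21857676e-04,  1.09792758e-03]), 'contact_force': array([-0.32656105, -0.0582627 , -0.20135632]), 'moment': array([0.02064813, 0.01025532, 0.04246028]), 'grip_width': 0.08724746471290055}
scene [[499.78419245277894, 0.0, 324.45324009820473], [0.0, 499.78419245277894, 210.48034934842303], [0.0, 0.0, 1.0]] [-0.03763112  0.          0.          0.          0.        ] [[0.577, -0.504, 0.643, 1.225], [0.817, 0.336, -0.469, -0.526], [0.02, 0.796, 0.605, 0.742], [0.0, 0.0, 0.0, 1.0]] 0.99567578125
top [[457.1145942971859, 0.0, 320.51963075281566], [0.0, 457.1145942971859, 200.36472998053495], [0.0, 0.0, 1.0]] [0.00716198 0.         0.         0.         0.        ] [[0.028, 0.991, -0.129, 0.417], [-1.0, 0.027, -0.011, -0.041], [-0.007, 0.129, 0.992, 1.143], [0.0, 0.0, 0.0, 1.0]] 0.9960390625
```

View pics/scene0.png

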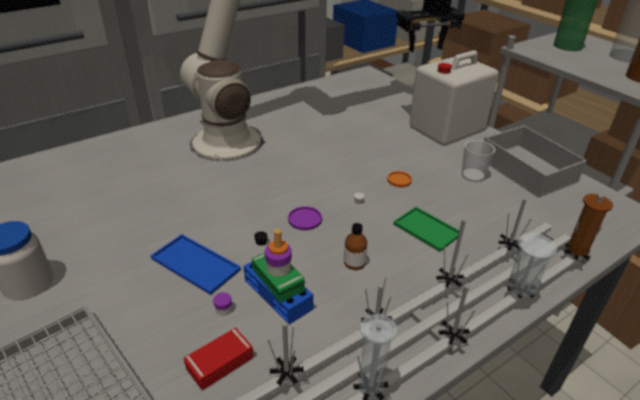

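View pics/top0.png

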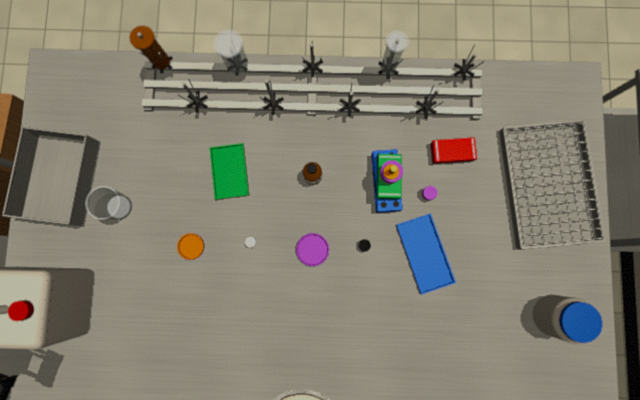

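The pile is at top px (390,180), amber bottle (312,173), green tray (230,172), blue tray (425,253), orange dish (191,246), purple dish (312,250). The look-alikes are the red box (454,150) and a small purple jar (429,193). Next I measure.

```bash
cat > meas.py <<'E'
from h import *
z=np.load("top0.npz"); im,d,K,D,W=[z[k] for k in("im","d","K","D","W")]
P=cloud(d,K,D,W); hsv=cv2.cvtColor(im,cv2.COLOR_BGR2HSV)
print("table z",np.nanmedian(P[300:330,200:280,2]))
rng={"orange":(5,20),"amber?":(5,20),"green":(45,80),"blue":(100,125),"purple":(135,165)}
for n,(a,b) in rng.items():
    if n=="amber?":continue
    m=cv2.inRange(hsv,(a,110,50),(b,255,255))
    c,_=cv2.findContours(m,cv2.RETR_EXTERNAL,cv2.CHAIN_APPROX_NONE)
    for k in c:
        if cv2.contourArea(k)<40: continue
        mm=np.zeros_like(m); cv2.drawContours(mm,[k],-1,255,-1)
        zz=P[...,2][mm>0]; lo,md,hi=np.nanpercentile(zz,[5,50,97])
        for zp in sorted({round(float(md),3),0.012}):
            Q=onplane(k.reshape(-1,2),zp,K,D,W)[:,:2].astype(np.float32)*1000
            (cx,cy),(w,h),an=cv2.minAreaRect(Q)
            print(n,k.reshape(-1,2).mean(0).round(),"z%",np.round([lo,md,hi],3),"plane",zp,"c",round(cx,1),round(cy,1),"size",round(w,1),round(h,1),"ang",round(an,1))
E
python3 meas.py
python3 - <<'E'
from h import *
z=np.load("top0.npz"); im,d,K,D,W=[z[k] for k in("im","d","K","D","W")]
P=cloud(d,K,D,W)
# pile height bands
reg=P[140:220,365:412].reshape(-1,3)
for lo,hi in((.03,.055),(.06,.09),(.1,.132),(.128,.14),(.15,.175)):
    q=reg[(reg[:,2]>lo)&(reg[:,2]<hi)]
    if len(q)>3: print(lo,hi,len(q),q.mean(0).round(4),"zmed",np.median(q[:,2]).round(4),cv2.minAreaRect((q[:,:2]*1000).astype(np.float32)))
reg=P[150:195,295:330].reshape(-1,3); q=reg[reg[:,2]>.09]; print("amber",len(q),np.median(q,0))
E
```

```text
table z 0.0009923194575930383
orange [190. 246.] z% [0.002 0.006 0.015] plane 0.006 c 442.3 291.9 size 64.8 64.6 ang 3.5
orange [190. 246.] z% [0.002 0.006 0.015] plane 0.012 c 442.1 290.1 size 64.4 64.3 ang 3.5
orange [391. 171.] z% [0.13  0.134 0.155] plane 0.012 c 643.4 -202.6 size 35.8 37.8 ang 1.5
orange [391. 171.] z% [0.13  0.134 0.155] plane 0.134 c 619.0 -185.1 size 31.9 33.7 ang 1.5
orange [312. 172.] z% [0.067 0.078 0.109] plane 0.012 c 638.2 -5.2 size 46.1 45.4 ang 1.5
orange [312. 172.] z% [0.067 0.078 0.109] plane 0.078 c 625.3 -7.3 size 43.4 42.7 ang 1.5
orange [  9. 125.] z% [-0.479 -0.432 -0.41 ] plane -0.432 c 859.9 1083.8 size 250.1 78.4 ang 6.7
orange [  9. 125.] z% [-0.479 -0.432 -0.41 ] plane 0.012 c 735.1 766.8 size 179.6 56.3 ang 6.7
orange [147.  41.] z% [0.133 0.176 0.184] plane 0.012 c 968.9 443.0 size 98.0 63.9 ang 31.1
orange [147.  41.] z% [0.133 0.176 0.184] plane 0.176 c 888.9 372.8 size 83.8 54.6 ang 31.1
green [388. 175.] z% [0.076 0.081 0.084] plane 0.012 c 632.3 -198.9 size 114.7 60.0 ang 0.3
green [388. 175.] z% [0.076 0.081 0.084] plane 0.081 c 6
[... 1438 characters left out ...]
5150833129883), 5.635249137878418)
0.06 0.09 704 [ 0.6118 -0.1873  0.0796] zmed 0.0805 ((618.8717651367188, -189.8859405517578), (105.5267333984375, 56.585174560546875), 0.09776919335126877)
0.1 0.132 247 [ 0.6193 -0.1878  0.1253] zmed 0.1257 ((620.2286987304688, -187.88894653320312), (48.08689498901367, 48.90314483642578), 4.280067443847656)
0.128 0.14 172 [ 0.6168 -0.1859  0.1328] zmed 0.133 ((618.9146728515625, -187.54275512695312), (45.96037292480469, 42.41922378540039), 63.61875915527344)
0.15 0.175 46 [ 0.6167 -0.1854  0.1652] zmed 0.1672 ((617.1868896484375, -185.6163787841797), (12.784262657165527, 12.681448936462402), 87.59697723388672)
amber 84 [ 0.62651275 -0.00597257  0.10590076]
```

```bash
python3 - <<'E'
import cv2,numpy as np
a=cv2.imread("pics/top0.png")[130:225,350:480]; b=cv2.imread("pics/scene0.png")[215:325,220:350]
a=cv2.resize(a,(780,570//2*2),interpolation=cv2.INTER_CUBIC)
cv2.imwrite("pics/c1.png",np.hstack([cv2.resize(a,(390,285)),cv2.resize(b,(390,285),interpolation=cv2.INTER_CUBIC)]))
E
```

jog_arm([
  [24,-43,0,1,0],
  [24,-43,0,1,0],
  [24,-43,0,1,0],
  [24,-43,0,1,0],
  [24,-43,0,1,0],
  [24,-43,0,1,0],
  [24,-43,0,1,0],
  [24,-43,0,1,0],
])

```text
clock: 0.9
position: [0.3756, 0.2515, 0.2395]
ee_rot: [0.997, -0.078, -0.0, -0.0]
contact_force: [0.9, 1.0, 0.5]
grip_width: 0.0869
```

jog_arm([
  [24,-43,0,1,0],
  [24,-43,0,1,0],
  [24,-43,0,1,0],
  [24,-43,0,1,0],
  [24,-43,0,1,0],
  [24,-43,0,1,0],
  [24,-43,0,1,0],
  [24,-43,0,1,0],
])

```text
clock: 1.7
position: [0.5678, -0.0925, 0.2392]
ee_rot: [1.0, -0.009, -0.0, -0.0]
contact_force: [0.5, 1.0, 0.7]
grip_width: 0.0871
```

```bash
python3 -c "
from h import *
i=manip.camera_info('wrist');print(np.round(i['tool_from_camera'],3).tolist(),np.round(i['camera_matrix'],1).tolist(),manip.read_state()['position'],manip.read_state()['q'])"
```

```text
[[-0.0, 0.952, 0.305, 0.084], [1.0, 0.0, -0.0, -0.0], [-0.0, 0.305, -0.952, -0.144], [0.0, 0.0, 0.0, 1.0]] [[291.1, 0.0, 318.9], [0.0, 291.1, 199.3], [0.0, 0.0, 1.0]] [ 0.56778446 -0.09253036  0.2391693 ] [ 1.19818834e-01  3.00983626e-01 -1.17575696e-01 -2.43597372e-04
 -1.15289114e+00  1.43303853e+00]
```

jog_arm([
  [24,-43,0,1,0],
  [20,-40,0,0,0],
  [5,-10,0,0,0],
  [0,0,0,0,0],
  [0,0,0,0,0],
  [0,0,0,0,0],
  [0,0,0,0,0],
  [0,0,0,0,0],
])

```text
clock: 2.5
position: [0.6162, -0.1824, 0.2401]
ee_rot: [1.0, 0.0, 0.0, -0.0]
contact_force: [0.3, 0.2, -0.0]
grip_width: 0.087
```

```bash
cat > w.py <<'E'
import sys
from h import *
# usage: w.py tag zplane hue_lo hue_hi : wrist view; blobs of a hue cast on a plane, and depth bands there
tag=sys.argv[1]; zp,a,b=map(float,sys.argv[2:5])
im,d,K,D,W=grab("wrist"); cv2.imwrite(f"pics/w_{tag}.png",im); np.savez(f"w_{tag}.npz",im=im,d=d,K=K,D=D,W=W)
P=cloud(d,K,D,W); hsv=cv2.cvtColor(im,cv2.COLOR_BGR2HSV)
m=cv2.inRange(hsv,(a,90,40),(b,255,255)); c,_=cv2.findContours(m,cv2.RETR_EXTERNAL,cv2.CHAIN_APPROX_NONE)
for k in c:
    if cv2.contourArea(k)<150: continue
    mm=np.zeros_like(m); cv2.drawContours(mm,[k],-1,255,-1)
    Q=(onplane(k.reshape(-1,2),zp,K,D,W)[:,:2]*1000).astype(np.float32)
    print(k.reshape(-1,2).mean(0).round(),"z",np.nanpercentile(P[...,2][mm>0],[5,50,95]).round(3),np.round(cv2.minAreaRect(Q)[0],1),np.round(cv2.minAreaRect(Q)[1:][0],1),round(cv2.minAreaRect(Q)[2],1))
    q=P[mm>0]; q=q[abs(q[:,2]-zp)<.005]
    if len(q)>20: print("   depth@plane",len(q),q.mean(0).round(4),cv2.minAreaRect((q[:,:2]*1000).astype(np.float32)))
s=manip.read_state(); print("tcp",s["position"].round(4),"yaw",np.degrees(2*np.arctan2(s["ee_rot"][1],s["ee_rot"][0])).round(2),"F",s["contact_force"].round(1),s["grip_width"])
E
python3 w.py pile .133 3 22; python3 -c "
from h import *
z=np.load('w_pile.npz');P=cloud(z['d'],z['K'],z['D'],z['W']).reshape(-1,3)
P=P[(abs(P[:,0]-.617)<.1)&(abs(P[:,1]+.187)<.045)]
for zt in(.045,.08,.125,.133,.168):
    q=P[abs(P[:,2]-zt)<.004]
    if len(q)>10: print(zt,len(q),np.median(q,0).round(4),cv2.minAreaRect((q[:,:2]*1000).astype(np.float32)))
"
```

```text
[437. 337.] z [0.316 0.32  0.323] [ 465.7 -311.3] [ 27.3 306. ] 0.1
[474. 291.] z [0.301 0.309 0.313] [ 521.7 -339. ] [63.3 24.1] 15.0
[164. 291.] z [0.301 0.31  0.313] [521.8 -24.9] [24.5 64.6] 76.6
[ 13. 275.] z [0.001 0.004 0.316] [539.  131.3] [22.4 40.9] 29.0
[325. 202.] z [0.13  0.132 0.166] [ 617.9 -187. ] [33.6 35.6] 71.8
   depth@plane 763 [ 0.6213 -0.1868  0.1316] ((618.7578735351562, -186.94671630859375), (32.35801315307617, 33.869171142578125), 4.200730323791504)
[168. 173.] z [0.056 0.072 0.085] [644.1 -49.5] [34.7 36.6] 21.6
tcp [ 0.6162 -0.1826  0.24  ] yaw 0.02 F [-0.5 -0.2  0.8] 0.08716893610902775
0.045 1436 [ 0.6732 -0.1867  0.0436] ((613.5245361328125, -190.51922607421875), (150.5069580078125, 60.10594177246094), 5.419161796569824)
0.08 2438 [ 0.647  -0.1925  0.0785] ((618.4243774414062, -191.0713653564453), (104.54814147949219, 55.985897064208984), 0.2100483924150467)
0.125 983 [ 0.6316 -0.1949  0.1236] ((621.0096435546875, -189.37100219726562), (50.160255432128906, 48.86998748779297), 88.10320281982422)
0.133 792 [ 0.6224 -0.1858  0.1316] ((618.5050048828125, -186.6551513671875), (32.67158126831055, 34.872703552246094), 1.4639666080474854)
0.168 237 [ 0.6174 -0.1869  0.1665] ((617.0946044921875, -186.9268035888672), (12.827404022216797, 14.047052383422852), 89.96272277832031)
```

View pics/w_pile.png

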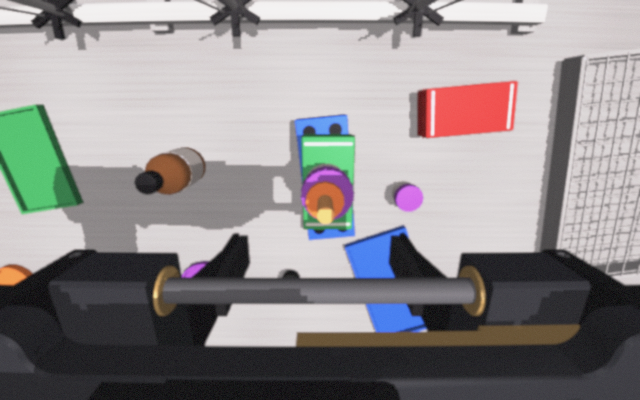

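The wrist view shows the adapter stem at about (325,212) on the jar's cap, the box and rack below, and the bottle clear at (170,175). It agrees with the top view to within 2 mm. I descend on the stem.

jog_arm([
  [2,-4,-20,0,0],
  [0,0,-30,0,0],
  [0,0,-20,0,0],
  [0,0,-10,0,0],
  [0,0,-5,0,60],
  [0,0,0,0,130],
  [0,0,0,0,190],
  [0,0,0,0,255],
], squeeze=12)

```text
clock: 3.35
position: [0.619, -0.1876, 0.1559]
ee_rot: [1.0, -0.0, 0.001, 0.0]
contact_force: [0.1, -0.8, 0.2]
grip_width: 0.063
```

jog_arm([
  [0,0,0,0,255],
  [0,0,0,0,255],
  [0,0,0,0,255],
  [0,0,5,0,255],
  [0,0,10,0,255],
  [0,0,10,0,255],
  [0,0,0,0,255],
  [0,0,0,0,255],
])

```text
clock: 4.15
position: [0.6197, -0.1877, 0.1818]
ee_rot: [1.0, -0.0, 0.002, 0.0]
contact_force: [-0.3, 0.6, 5.9]
grip_width: 0.0126
```

```bash
python3 w.py a1 .159 3 22
```

```text
[311. 338.] z [0.258 0.262 0.264] [ 548.2 -180.9] [ 18.  218.7] 0.0
[284. 291.] z [0.241 0.252 0.256] [ 585.  -164.1] [ 5.8 38.7] 86.7
[354. 291.] z [0.243 0.252 0.256] [ 585.3 -210.5] [39.4  6. ] 4.7
[319. 233.] z [0.131 0.133 0.167] [ 628.2 -185.9] [29.1 37.2] 66.5
   depth@plane 161 [ 0.6247 -0.187   0.1597] ((625.8256225585938, -187.44390869140625), (27.976238250732422, 9.246131896972656), 89.98694610595703)
[133. 191.] z [0.056 0.071 0.084] [655.9 -76.5] [28.3 31.9] 25.6
tcp [ 0.6197 -0.1877  0.1818] yaw -0.03 F [0.3 0.3 5.6] 0.012464424755599
```

View pics/w_a1.png

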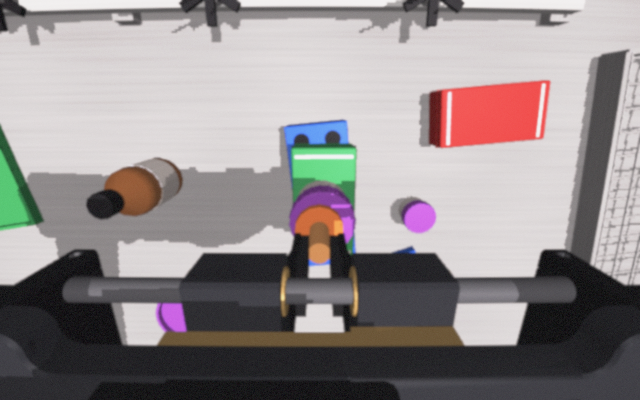

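The disc still reads z≈0.133, so the adapter wasn't lifted: the fingers closed too late, at the stem's top edge. I open, go back down and wait for the fingers to close.

jog_arm([
  [0,0,0,0,150],
  [0,0,0,0,150],
  [0,0,0,0,150],
  [0,0,0,0,150],
  [0,0,0,0,150],
  [0,0,0,0,150],
  [0,0,0,0,150],
  [0,0,0,0,150],
])

```text
clock: 5.0
position: [0.6183, -0.1875, 0.1795]
ee_rot: [1.0, -0.001, -0.0, 0.0]
contact_force: [-0.6, 0.2, 0.1]
grip_width: 0.0356
```

```bash
python3 w.py a2 .133 3 22; python3 -c "
from h import *
z=np.load('w_a2.npz');P=cloud(z['d'],z['K'],z['D'],z['W']).reshape(-1,3)
P=P[(abs(P[:,0]-.617)<.1)&(abs(P[:,1]+.187)<.045)]
for zt in(.045,.08,.125,.133,.168):
    q=P[abs(P[:,2]-zt)<.003]
    if len(q)>10: print(zt,len(q),np.median(q,0).round(4),cv2.minAreaRect((q[:,:2]*1000).astype(np.float32)))
"
```

```text
[351. 338.] z [0.255 0.259 0.262] [ 524.1 -214.9] [252.2  20.5] 90.0
[392. 291.] z [0.24  0.25  0.253] [ 566.6 -242.7] [45.9 10.3] 8.3
[245. 292.] z [0.241 0.249 0.253] [ 566.8 -131.6] [10.6 45.8] 81.5
[318. 235.] z [0.131 0.132 0.167] [ 616.9 -185.7] [34.1 42.4] 61.3
   depth@plane 1253 [ 0.6227 -0.1873  0.1316] ((619.7257690429688, -186.8992156982422), (32.738319396972656, 33.792850494384766), 1.1450127363204956)
[131. 189.] z [0.056 0.071 0.084] [648.5 -59.6] [32.7 37.1] 25.4
tcp [ 0.6183 -0.1875  0.1795] yaw -0.06 F [-0.4  0.5  0.2] 0.03583328804455921
0.045 1579 [ 0.6771 -0.1846  0.0435] ((613.5390625, -190.56954956054688), (150.371826171875, 59.993350982666016), 5.413464546203613)
0.08 3018 [ 0.6509 -0.1924  0.0785] ((618.2256469726562, -191.17208862304688), (55.78981018066406, 104.56574249267578), 89.91410827636719)
0.125 1408 [ 0.6321 -0.196   0.1236] ((621.1333618164062, -189.09637451171875), (49.95465087890625, 48.10983657836914), 83.33248138427734)
0.133 1245 [ 0.6234 -0.1873  0.1315] ((619.5647583007812, -186.9408416748047), (35.22746276855469, 32.9979248046875), 89.19486999511719)
0.168 622 [ 0.6202 -0.1873  0.1667] ((618.7174682617188, -186.92172241210938), (53.65777587890625, 21.26686668395996), 89.86058044433594)
```

jog_arm([
  [0,0,-10,0,150],
  [0,0,-10,0,150],
  [0,0,-5,0,150],
  [0,0,0,0,255],
  [0,0,0,0,255],
  [0,0,0,0,255],
  [0,0,0,0,255],
  [0,0,0,0,255],
], squeeze=20)

```text
clock: 5.85
position: [0.6186, -0.1876, 0.155]
ee_rot: [1.0, -0.001, 0.0, 0.0]
contact_force: [0.3, -0.2, 0.5]
grip_width: 0.0135
```

jog_arm([
  [0,0,0,0,255],
  [0,0,0,0,255],
  [0,0,0,0,255],
  [0,0,0,0,255],
  [0,0,5,0,255],
  [0,0,10,0,255],
  [0,0,10,0,255],
  [0,0,0,0,255],
])

```text
clock: 6.65
position: [0.6195, -0.1878, 0.1821]
ee_rot: [1.0, -0.0, 0.002, 0.0]
contact_force: [0.0, -0.2, 0.9]
grip_width: 0.0133
```

```bash
python3 w.py a3 .159 3 22
```

```text
[313. 338.] z [0.258 0.262 0.265] [ 547.7 -182.4] [ 18.2 219.1] 0.0
[282. 292.] z [0.241 0.252 0.256] [ 584.2 -163.4] [ 5.9 39.6] 86.5
[355. 292.] z [0.244 0.253 0.255] [ 584.9 -211.4] [39.4  6.1] 1.9
[319. 247.] z [0.157 0.168 0.194] [ 617.2 -187.2] [29.4 43. ] 89.9
   depth@plane 793 [ 0.6304 -0.1872  0.1588] ((629.1442260742188, -187.53256225585938), (22.78452491760254, 20.688491821289062), 48.01292419433594)
[133. 190.] z [0.056 0.071 0.084] [655.9 -76.3] [28.2 32. ] 25.6
tcp [ 0.619  -0.1876  0.181 ] yaw -0.06 F [-0.2 -0.3 -0.6] 0.013597649837166641
```

Lifted, with the disc now at 0.159. I carry it to the orange dish.

jog_arm([
  [-8,20,10,0,255],
  [-16,40,5,0,255],
  [-16,43,0,0,255],
  [-16,43,0,0,255],
  [-16,43,0,0,255],
  [-16,43,0,0,255],
  [-16,43,0,0,255],
  [-16,43,0,0,255],
])

```text
clock: 7.5
position: [0.4972, 0.132, 0.1945]
ee_rot: [1.0, -0.001, -0.0, -0.0]
contact_force: [1.2, 1.2, -0.1]
grip_width: 0.0134
```

jog_arm([
  [-16,43,0,0,255],
  [-16,43,0,0,255],
  [-16,43,0,0,255],
  [-9,30,-10,0,255],
  [0,0,-30,0,255],
  [0,0,-30,0,255],
  [0,0,0,0,255],
  [0,0,0,0,255],
])

```text
clock: 8.3
position: [0.4416, 0.2894, 0.1248]
ee_rot: [1.0, -0.0, -0.0, 0.0]
contact_force: [0.5, 0.1, 0.2]
grip_width: 0.0131
```

```bash
python3 w.py a4 .012 3 22
```

```text
[313. 338.] z [0.201 0.204 0.207] [285.4 297.9] [338.6  28. ] 89.9
[355. 291.] z [0.186 0.195 0.198] [342.7 252.6] [61.  9.] 3.4
[282. 291.] z [0.184 0.195 0.199] [342.8 326.7] [ 9.  60.9] 86.5
[319. 222.] z [0.002 0.009 0.136] [416.9 290. ] [ 64.3 115.1] 89.9
   depth@plane 712 [0.4501 0.2895 0.0102] ((444.8798828125, 289.96014404296875), (64.73552703857422, 56.10781478881836), 89.81520080566406)
tcp [0.4422 0.2899 0.1258] yaw -0.05 F [-0.4  0.2 -0.4] 0.013319765321789604
```

View pics/w_a4.png

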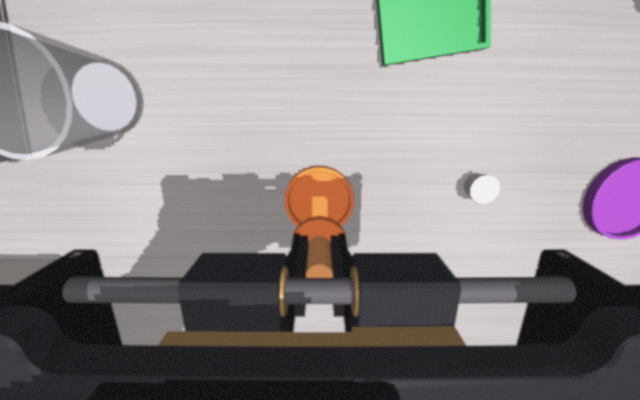

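jog_arm([
  [0,0,-30,0,255],
  [0,0,-30,0,255],
  [0,0,-15,0,255],
  [0,0,-8,0,255],
  [0,0,-4,0,255],
  [0,0,-2,0,255],
  [0,0,-1,0,255],
  [0,0,0,0,255],
])

```text
clock: 9.15
position: [0.4417, 0.2899, 0.0353]
ee_rot: [1.0, -0.001, 0.001, -0.001]
contact_force: [-0.1, 0.2, -0.9]
grip_width: 0.0135
```

jog_arm([
  [0,0,-0.5,0,255],
  [0,0,-0.5,0,255],
  [0,0,-0.5,0,255],
  [0,0,0,0,255],
  [0,0,0,0,255],
  [0,0,0,0,255],
  [0,0,0,0,255],
  [0,0,0,0,255],
])

```text
clock: 9.95
position: [0.4415, 0.2897, 0.0339]
ee_rot: [1.0, -0.0, 0.0, -0.0]
contact_force: [-0.7, -0.4, 4.3]
grip_width: 0.0133
```

Contact is felt (4.3 N), so I release.

jog_arm([
  [0,0,0,0,150],
  [0,0,0,0,150],
  [0,0,0,0,150],
  [0,0,0,0,150],
  [0,0,0,0,130],
  [0,0,0,0,100],
  [0,0,0,0,100],
  [0,0,0,0,100],
])

```text
clock: 10.75
position: [0.4414, 0.2895, 0.033]
ee_rot: [1.0, -0.001, -0.0, 0.0]
contact_force: [-0.1, -0.3, -0.3]
grip_width: 0.0517
```

jog_arm([
  [0,0,10,0,100],
  [0,0,30,0,50],
  [0,0,45,0,0],
  [0,0,45,0,0],
  [0,0,45,0,0],
  [16,-43,20,0,0],
  [0,0,0,0,0],
  [0,0,0,0,0],
])

```text
clock: 11.55
position: [0.4573, 0.2459, 0.229]
ee_rot: [1.0, -0.001, 0.001, -0.001]
contact_force: [0.2, 0.9, 0.4]
grip_width: 0.0866
```

```bash
python3 w.py a5 .012 3 22; python3 - <<'E'
from h import *
z=np.load('w_a5.npz');P=cloud(z['d'],z['K'],z['D'],z['W']).reshape(-1,3)
P=P[(abs(P[:,0]-.442)<.035)&(abs(P[:,1]-.29)<.035)]
for zt in(.012,.047):
    q=P[abs(P[:,2]-zt)<.004]; print(zt,len(q),np.median(q,0),cv2.minAreaRect((q[:,:2]*1000).astype(np.float32)) if len(q) else '')
E
```

```text
[436. 337.] z [0.305 0.309 0.311] [203.8  62.9] [ 39.4 440.4] 0.0
[473. 290.] z [0.29  0.298 0.302] [284.4  22.7] [90.8 35.6] 14.7
[164. 290.] z [0.289 0.299 0.302] [284.8 471.7] [35.6 91.9] 74.7
[286. 187.] z [0.002 0.009 0.045] [441.7 289.1] [64.7 63.9] 89.8
   depth@plane 884 [0.4427 0.2894 0.0105] ((440.9193420410156, 289.8794250488281), (63.879554748535156, 63.7698860168457), 0.39900368452072144)
[578.  19.] z [0.054 0.07  0.084] [633.1 -43.4] [41.9 64.4] 1.3
tcp [0.4569 0.2461 0.228 ] yaw -0.12 F [-0.2  0.3  0.3] 0.08670726609839458
0.012 873 [0.44461485 0.28786678 0.01053954] ((440.20623779296875, 290.2821960449219), (64.77501678466797, 65.2392349243164), 74.80608367919922)
0.047 110 [0.44115314 0.29002192 0.04552835] ((440.9557800292969, 290.5988464355469), (13.095541954040527, 13.15188217163086), 88.63763427734375)
```

View pics/w_a5.png

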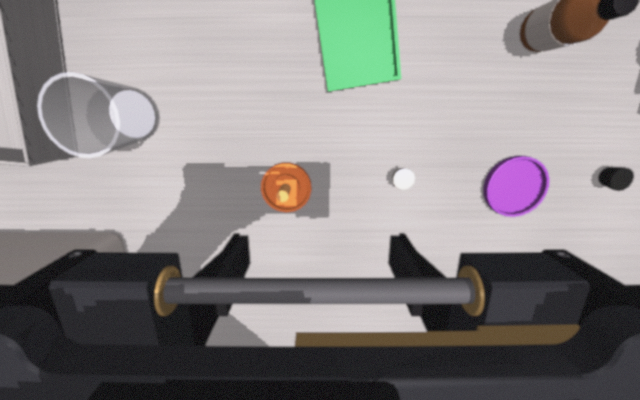

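The adapter stands centred in the orange dish: stem at (441,290.5), dish at (441,290), px (286,187). Back to the pile for the jar.

jog_arm([
  [16,-43,0,0,0],
  [16,-43,0,0,0],
  [16,-43,0,0,0],
  [16,-43,0,0,0],
  [16,-43,0,0,0],
  [16,-43,0,0,0],
  [16,-43,0,0,0],
  [16,-43,0,0,0],
])

```text
clock: 12.4
position: [0.5855, -0.0984, 0.2265]
ee_rot: [1.0, 0.0, -0.001, 0.0]
contact_force: [0.8, 0.3, 0.0]
grip_width: 0.0873
```

jog_arm([
  [16,-43,0,0,0],
  [16,-43,0,0,0],
  [3,-4,0,0,0],
  [0,0,-20,0,0],
  [0,0,-20,0,0],
  [0,0,0,0,0],
  [0,0,0,0,0],
  [0,0,0,0,0],
])

```text
clock: 13.2
position: [0.6211, -0.1869, 0.189]
ee_rot: [1.0, 0.0, 0.001, 0.0]
contact_force: [-0.2, 0.9, 0.1]
grip_width: 0.0867
```

```bash
cat > bands.py <<'E'
import sys
from h import *
# bands.py tag x y halfx halfy z...
a=sys.argv; z=np.load(f'w_{a[1]}.npz');P=cloud(z['d'],z['K'],z['D'],z['W']).reshape(-1,3)
x,y,hx,hy=map(float,a[2:6]); P=P[(abs(P[:,0]-x)<hx)&(abs(P[:,1]-y)<hy)]
for zt in map(float,a[6:]):
    q=P[abs(P[:,2]-zt)<.004]
    if len(q)>10: print(zt,len(q),'z',np.median(q[:,2]).round(4),[np.round(v,1) for v in cv2.minAreaRect((q[:,:2]*1000).astype(np.float32))])
E
python3 w.py j1 .125 135 165; python3 bands.py j1 .617 -.187 .1 .045 .045 .08 .125
```

```text
[417. 215.] z [0.024 0.03  0.031] [ 626.  -261.6] [26.2 23. ] 42.3
[323. 217.] z [0.118 0.124 0.125] [ 623.3 -189.8] [47.5 52.5] 88.4
   depth@plane 2969 [ 0.6217 -0.1895  0.1235] ((620.7811279296875, -189.70648193359375), (49.1943359375, 48.17952346801758), 9.527692794799805)
tcp [ 0.6211 -0.187   0.1893] yaw -0.0 F [-0.3  0.8 -0.1] 0.08667153727979413
0.045 1694 z 0.0436 [array([ 613.4, -190.6]), array([150.7,  60.1]), np.float64(5.4)]
0.08 3123 z 0.0786 [array([ 617.9, -191.2]), array([105.1,  56. ]), np.float64(0.1)]
0.125 3026 z 0.1236 [array([ 620.5, -189.4]), array([49.2, 50.4]), np.float64(60.8)]
```

jog_arm([
  [0,-2,-20,0,0],
  [0,0,-30,0,0],
  [0,0,-15,0,0],
  [0,0,-8,0,0],
  [0,0,-3,0,0],
  [0,0,0,0,255],
  [0,0,0,0,255],
  [0,0,0,0,255],
], squeeze=25)

```text
clock: 14.05
position: [0.621, -0.1895, 0.1132]
ee_rot: [1.0, -0.0, 0.001, 0.0]
contact_force: [-1.1, -0.9, 0.5]
grip_width: 0.0706
```

jog_arm([
  [0,0,0,0,255],
  [0,0,0,0,255],
  [0,0,0,0,255],
  [0,0,0,0,255],
  [0,0,0,0,255],
  [0,0,0,0,255],
  [0,0,5,0,255],
  [0,0,10,0,255],
])

```text
clock: 14.85
position: [0.6194, -0.1893, 0.1261]
ee_rot: [1.0, -0.001, -0.001, -0.0]
contact_force: [0.4, 0.4, -0.5]
grip_width: 0.0483
```

jog_arm([
  [0,0,20,0,255],
  [0,0,20,0,255],
  [0,0,0,0,255],
  [0,0,0,0,255],
  [0,0,0,0,255],
  [0,0,0,0,255],
  [0,0,0,0,255],
  [0,0,0,0,255],
])

```text
clock: 15.65
position: [0.6201, -0.1895, 0.1664]
ee_rot: [1.0, -0.001, -0.001, -0.0]
contact_force: [-0.1, 0.2, -0.9]
grip_width: 0.0482
```

```bash
python3 w.py j2 .180 135 165; python3 bands.py j2 .617 -.187 .1 .045 .045 .08 .125 .18
```

```text
[319. 307.] z [0.177 0.178 0.178] [ 601.3 -188.9] [28.2  5.1] 89.9
   depth@plane 371 [ 0.5998 -0.1892  0.1776] ((599.2672119140625, -189.03042602539062), (7.058847904205322, 28.81184196472168), 2.092378854751587)
[319. 255.] z [0.164 0.177 0.179] [ 636.1 -189.1] [50.2 32.7] 89.9
   depth@plane 3724 [ 0.6305 -0.189   0.1775] ((632.0361938476562, -188.9267578125), (27.404876708984375, 50.242774963378906), 0.3661213517189026)
[422. 221.] z [0.023 0.03  0.031] [ 651.3 -238.7] [18.  15.5] 39.7
tcp [ 0.6202 -0.1895  0.1666] yaw -0.06 F [ 0.4  0.6 -1.2] 0.048342801202224644
0.045 1527 z 0.0436 [array([ 662. , -186.9]), array([53.3, 61.7]), np.float64(5.5)]
0.08 4256 z 0.0786 [array([ 634.5, -191.2]), array([72.5, 56. ]), np.float64(0.3)]
0.18 4384 z 0.1776 [array([ 625.2, -185.7]), array([58.1, 53.6]), np.float64(54.7)]
```

Jar lifted: cap top at 0.178, box undisturbed. I carry it to the purple dish.

jog_arm([
  [-15,15,0,0,255],
  [-30,30,0,0,255],
  [-34,34,0,0,255],
  [-34,34,0,0,255],
  [-34,34,0,0,255],
  [-24,24,-10,0,255],
  [-7,8,-20,0,255],
  [0,0,-20,0,255],
])

```text
clock: 16.5
position: [0.4416, -0.0093, 0.1175]
ee_rot: [1.0, 0.001, 0.001, -0.001]
contact_force: [1.5, -0.7, -1.9]
grip_width: 0.0482
```

jog_arm([
  [0,0,-30,0,255],
  [0,0,-15,0,255],
  [0,0,0,0,255],
  [0,0,0,0,255],
  [0,0,0,0,255],
  [0,0,0,0,255],
  [0,0,0,0,255],
  [0,0,0,0,255],
])

```text
clock: 17.3
position: [0.4426, -0.0104, 0.0725]
ee_rot: [1.0, -0.001, 0.001, -0.0]
contact_force: [0.3, -0.6, -0.9]
grip_width: 0.0481
```

```bash
python3 w.py j3 .012 135 165; python3 bands.py j3 .442 -.01 .06 .06 .004 .012
```

```text
[319. 307.] z [0.083 0.084 0.085] [365.3  -9.7] [44.3  8.1] 89.9
[321. 232.] z [0.002 0.056 0.085] [437.8 -12.6] [79.5 90.8] 86.9
   depth@plane 994 [ 0.4638 -0.013   0.0102] ((457.2213439941406, -12.559101104736328), (49.43788528442383, 80.62708282470703), 0.9824875593185425)
tcp [ 0.4425 -0.0105  0.0724] yaw -0.07 F [-0.   0.1 -2. ] 0.04817687957338079
0.004 3492 z 0.0026 [array([456. ,  -9.4]), array([119.4,  90.8]), np.float64(89.0)]
0.012 998 z 0.0103 [array([457.2, -12.2]), array([49.4, 81.3]), np.float64(1.0)]
```

jog_arm([
  [-1,-1,-15,0,255],
  [0,0,-10,0,255],
  [0,0,-5,0,255],
  [0,0,-3,0,255],
  [0,0,-1,0,255],
  [0,0,-0.5,0,255],
  [0,0,-0.5,0,255],
  [0,0,0,0,255],
])

```text
clock: 18.15
position: [0.4415, -0.0114, 0.0372]
ee_rot: [1.0, -0.001, 0.0, -0.0]
contact_force: [-0.2, 0.3, -1.3]
grip_width: 0.048
```

jog_arm([
  [0,0,-0.5,0,255],
  [0,0,0,0,255],
  [0,0,0,0,255],
  [0,0,0,0,255],
  [0,0,0,0,255],
  [0,0,0,0,255],
  [0,0,0,0,255],
  [0,0,0,0,255],
])

```text
clock: 18.95
position: [0.4413, -0.0115, 0.0365]
ee_rot: [1.0, -0.001, -0.0, 0.0]
contact_force: [-0.7, 0.3, -1.2]
grip_width: 0.0482
```

jog_arm([
  [0,0,-0.5,0,255],
  [0,0,0,0,255],
  [0,0,-0.5,0,255],
  [0,0,0,0,255],
  [0,0,-0.5,0,255],
  [0,0,0,0,255],
  [0,0,0,0,255],
  [0,0,0,0,255],
])

```text
clock: 19.75
position: [0.4414, -0.0115, 0.0361]
ee_rot: [1.0, -0.0, 0.0, 0.0]
contact_force: [-3.4, 1.3, 11.7]
grip_width: 0.0485
```

Contact (11.7 N, seated). Release and lift.

jog_arm([
  [0,0,0.5,0,0],
  [0,0,0,0,0],
  [0,0,0,0,0],
  [0,0,0,0,0],
  [0,0,0,0,0],
  [0,0,0,0,0],
  [0,0,0,0,0],
  [0,0,0,0,0],
])

```text
clock: 20.55
position: [0.4414, -0.0115, 0.0355]
ee_rot: [1.0, -0.001, -0.0, -0.0]
contact_force: [0.3, 0.5, -0.4]
grip_width: 0.0868
```

jog_arm([
  [0,0,10,0,0],
  [0,0,30,0,0],
  [0,0,40,0,0],
  [0,0,40,0,0],
  [0,0,40,0,0],
  [0,0,20,0,0],
  [0,0,0,0,0],
  [0,0,0,0,0],
])

```text
clock: 21.35
position: [0.4409, -0.0115, 0.2159]
ee_rot: [1.0, -0.001, 0.0, -0.0]
contact_force: [-0.2, -0.0, -1.0]
grip_width: 0.0868
```

```bash
python3 w.py j4 .049 135 165; python3 bands.py j4 .442 -.01 .06 .06 .012 .049
```

```text
[320. 176.] z [0.002 0.015 0.048] [450.6 -12.5] [71.3 70.6] 44.3
   depth@plane 1541 [ 0.4418 -0.0106  0.0475] ((441.2080078125, -10.623519897460938), (49.49085998535156, 49.48053741455078), 49.66524887084961)
[589.  46.] z [0.021 0.03  0.031] [ 582.8 -276.3] [32.  39.8] 14.2
tcp [ 0.4405 -0.0116  0.215 ] yaw -0.08 F [-1.3  0.1  0.2] 0.08697814809447299
0.012 654 z 0.0104 [array([440.8, -12.4]), array([80.7, 80.3]), np.float64(45.1)]
0.049 1530 z 0.0476 [array([441.1, -10.8]), array([49.2, 49.4]), np.float64(49.2)]
```

Jar centred: cap (441,-11), dish (441,-12), top at the right height. Now the slide box.

jog_arm([
  [20,-20,0,0,0],
  [34,-34,0,0,0],
  [34,-34,0,0,0],
  [34,-34,0,0,0],
  [34,-34,0,0,0],
  [22,-23,-20,0,0],
  [0,0,-40,0,0],
  [0,0,0,0,0],
])

```text
clock: 22.2
position: [0.6146, -0.1904, 0.1468]
ee_rot: [1.0, -0.002, -0.009, -0.002]
contact_force: [-2.4, -0.1, -0.9]
grip_width: 0.0869
```

```bash
python3 w.py b1 .08 45 80; python3 bands.py b1 .617 -.187 .1 .045 .045 .08
```

```text
[  3. 217.] z [0.    0.005 0.011] [615.2  60.6] [ 9.7 26.6] 69.6
[321. 219.] z [0.077 0.079 0.08 ] [ 621.4 -191.2] [ 54.1 106.3] 89.9
   depth@plane 8319 [ 0.6257 -0.1913  0.0786] ((619.2744140625, -191.26272583007812), (103.29656219482422, 54.686805725097656), 0.07256759703159332)
tcp [ 0.6165 -0.1905  0.1507] yaw -0.11 F [0.1 0.5 1. ] 0.08703532301735685
0.045 2122 z 0.0435 [array([ 613.6, -192. ]), array([150.8,  62.7]), np.float64(5.5)]
0.08 8995 z 0.0786 [array([ 618.7, -191.2]), array([104.4,  56. ]), np.float64(0.2)]
```

jog_arm([
  [0,-0.5,-20,0,0],
  [0,0,-30,0,0],
  [0,0,-15,0,0],
  [0,0,-10,0,0],
  [0,0,-4,0,0],
  [0,0,0,0,0],
  [0,0,0,0,0],
  [0,0,0,0,0],
], squeeze=35)

```text
clock: 23.05
position: [0.62, -0.191, 0.0778]
ee_rot: [1.0, -0.0, 0.001, 0.0]
contact_force: [-0.4, -0.1, -0.2]
grip_width: 0.0871
```

jog_arm([
  [-1,0,-3.5,0,0],
  [0,0,0,0,255],
  [0,0,0,0,255],
  [0,0,0,0,255],
  [0,0,0,0,255],
  [0,0,0,0,255],
  [0,0,0,0,255],
  [0,0,0,0,255],
])

```text
clock: 23.85
position: [0.6184, -0.1911, 0.0731]
ee_rot: [1.0, -0.001, 0.0, 0.0]
contact_force: [-0.7, -0.7, -0.1]
grip_width: 0.0559
```

jog_arm([
  [0,0,0,0,255],
  [0,0,0,0,255],
  [0,0,3,0,255],
  [0,0,7,0,255],
  [0,0,10,0,255],
  [0,0,15,0,255],
  [0,0,0,0,255],
  [0,0,0,0,255],
])

```text
clock: 24.65
position: [0.6185, -0.1908, 0.1086]
ee_rot: [1.0, -0.001, 0.001, -0.0]
contact_force: [-0.4, 0.5, -2.6]
grip_width: 0.0556
```

```bash
python3 w.py b2 .115 45 80; python3 bands.py b2 .617 -.187 .1 .045 .045 .08 .115
```

```text
[319. 318.] z [0.113 0.114 0.115] [ 586.9 -190.4] [53.2 19.5] 90.0
   depth@plane 2550 [ 0.5865 -0.1903  0.114 ] ((586.218994140625, -190.3670654296875), (53.79193115234375, 20.674837112426758), 89.76630401611328)
[318. 221.] z [0.104 0.114 0.115] [ 645.3 -190.5] [56.  63.5] 89.9
   depth@plane 11198 [ 0.644  -0.1903  0.114 ] ((642.0188598632812, -190.42860412597656), (56.80770492553711, 58.78582000732422), 89.44864654541016)
tcp [ 0.618  -0.1908  0.1079] yaw -0.08 F [-0.3 -0.1 -2.6] 0.05592895725585481
0.045 2905 z 0.0436 [array([ 675.2, -184.7]), array([26.9, 60.1]), np.float64(5.2)]
0.08 97 z 0.0819 [array([ 670.8, -189.9]), array([ 0.9, 54.4]), np.float64(0.4)]
0.115 14313 z 0.1141 [array([ 623.7, -190.6]), array([95.5, 75.2]), np.float64(0.5)]
```

Box lifted level, with a clean grip. I raise it to clear the bottle (underside ≥0.14) and carry it to the green tray.

jog_arm([
  [0,0,20,0,255],
  [0,0,30,0,255],
  [0,10,10,0,255],
  [1,25,0,1,255],
  [1,40,0,1,255],
  [2,40,0,1,255],
  [2,40,0,1,255],
  [2,40,0,1,255],
])

```text
clock: 25.5
position: [0.6254, 0.0062, 0.1668]
ee_rot: [0.999, 0.043, -0.001, -0.0]
contact_force: [0.3, -0.3, -3.2]
grip_width: 0.0559
```

jog_arm([
  [2,40,0,1,255],
  [2,40,0,1,255],
  [1,40,0,1,255],
  [1,40,0,1,255],
  [0,30,0,0,255],
  [0,10,0,0,255],
  [0,0,0,0,255],
  [0,0,0,0,255],
])

```text
clock: 26.3
position: [0.6317, 0.2034, 0.1672]
ee_rot: [0.997, 0.078, -0.001, 0.0]
contact_force: [0.7, 0.6, -2.7]
grip_width: 0.0557
```

```bash
python3 w.py b3 .012 45 80; python3 bands.py b3 .633 .205 .1 .07 .012
```

```text
[319. 318.] z [0.172 0.173 0.174] [465.5 177.4] [ 42.7 116.6] 8.9
[319. 203.] z [0.002 0.172 0.174] [610.7 200.4] [177.8 122.1] 8.9
   depth@plane 569 [0.6889 0.2125 0.0105] ((679.3150024414062, 211.95166015625), (38.59566116333008, 85.22245788574219), 8.881393432617188)
tcp [0.6319 0.2029 0.1675] yaw 8.87 F [ 0.3  0.2 -2.2] 0.055640059269779066
0.012 642 z 0.0105 [array([679.3, 212.3]), array([38.6, 86.2]), np.float64(8.8)]
```

View pics/w_b3.png

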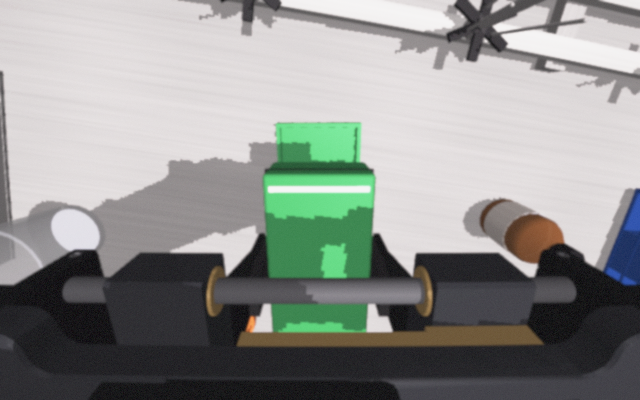

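The tray is under the box and aligned (far edge px ~(318,124)), yaw matches. I lower it.

jog_arm([
  [0,1.5,-20,0,255],
  [0,0,-30,0,255],
  [0,0,-30,0,255],
  [0,0,-25,0,255],
  [0,0,-15,0,255],
  [0,0,-8,0,255],
  [0,0,-3,0,255],
  [0,0,-1,0,255],
])

```text
clock: 27.15
position: [0.6331, 0.2055, 0.0369]
ee_rot: [0.997, 0.078, 0.001, -0.0]
contact_force: [0.9, -0.1, -3.5]
grip_width: 0.0559
```

jog_arm([
  [0,0,-1,0,255],
  [0,0,0,0,255],
  [0,0,-0.5,0,255],
  [0,0,0,0,255],
  [0,0,0,0,255],
  [0,0,0,0,255],
  [0,0,0,0,255],
  [0,0,0,0,255],
])

```text
clock: 27.95
position: [0.6323, 0.2055, 0.0345]
ee_rot: [0.997, 0.078, -0.0, 0.0]
contact_force: [0.5, 0.4, -2.8]
grip_width: 0.056
```

jog_arm([
  [0,0,-1,0,255],
  [0,0,0,0,255],
  [0,0,-0.5,0,255],
  [0,0,0,0,255],
  [0,0,-0.5,0,255],
  [0,0,0,0,255],
  [0,0,0,0,255],
  [0,0,0,0,255],
])

```text
clock: 28.75
position: [0.6323, 0.2055, 0.0325]
ee_rot: [0.997, 0.078, 0.0, -0.0]
contact_force: [-0.2, -0.1, -3.0]
grip_width: 0.0555
```

jog_arm([
  [0,0,-0.5,0,255],
  [0,0,0,0,255],
  [0,0,-0.5,0,255],
  [0,0,0,0,255],
  [0,0,-0.5,0,255],
  [0,0,0,0,255],
  [0,0,0,0,255],
  [0,0,0,0,255],
])

```text
clock: 29.55
position: [0.6324, 0.2055, 0.032]
ee_rot: [0.997, 0.078, 0.0, 0.0]
contact_force: [-3.8, -0.3, 5.9]
grip_width: 0.056
```

Contact. Release and lift; tips clear the 12 mm rim (z≈15).

jog_arm([
  [0,0,0,0,0],
  [0,0,0,0,0],
  [0,0,0,0,0],
  [0,0,0,0,0],
  [0,0,0,0,0],
  [0,0,0,0,0],
  [0,0,0,0,0],
  [0,0,0,0,0],
])

```text
clock: 30.35
position: [0.6324, 0.2055, 0.031]
ee_rot: [0.997, 0.078, 0.0, -0.0]
contact_force: [0.4, -0.2, -0.2]
grip_width: 0.0871
```

jog_arm([
  [0,0,10,0,0],
  [0,0,30,0,0],
  [0,0,40,0,0],
  [0,0,40,0,0],
  [0,0,40,0,0],
  [0,0,30,0,0],
  [0,0,0,0,0],
  [0,0,0,0,0],
])

```text
clock: 31.15
position: [0.6323, 0.2056, 0.2225]
ee_rot: [0.997, 0.078, 0.001, -0.001]
contact_force: [-1.3, -1.1, -0.5]
grip_width: 0.0869
```

```bash
python3 w.py b4 .039 45 80; python3 bands.py b4 .633 .205 .1 .07 .012 .039
```

```text
[320. 173.] z [0.002 0.037 0.039] [639.  205.7] [122.5  78. ] 9.0
   depth@plane 4177 [0.6349 0.2069 0.0376] ((632.39892578125, 206.4492645263672), (104.69357299804688, 56.06034851074219), 9.105128288269043)
tcp [0.6317 0.2053 0.2208] yaw 8.92 F [ 0.5 -0.3 -0.4] 0.08687015580488766
0.012 1253 z 0.0105 [array([631.4, 204.6]), array([135.4,  86.2]), np.float64(9.1)]
0.039 4157 z 0.0376 [array([632.4, 206.4]), array([104.7,  56.1]), np.float64(9.1)]
```

Box is (632,206), tray (631,205), both at 9.1°, top at 0.038. Now the rack.

jog_arm([
  [-1,-30,0,0,0],
  [-2,-45,0,-1,0],
  [-3,-45,0,-1,0],
  [-3,-45,0,-1,0],
  [-3,-45,0,-0.5,0],
  [-3,-45,0,0,0],
  [-2,-45,0,0,0],
  [-1,-45,0,0,0],
])

```text
clock: 32.0
position: [0.613, -0.1412, 0.2193]
ee_rot: [0.999, 0.047, -0.002, -0.0]
contact_force: [1.3, 0.4, 1.3]
grip_width: 0.0871
```

jog_arm([
  [0,-30,0,0,0],
  [0,-20,-20,0,0],
  [0,0,-40,0,0],
  [0,0,-40,0,0],
  [0,0,0,0,0],
  [0,0,0,0,0],
  [0,0,0,0,0],
  [0,0,0,0,0],
])

```text
clock: 32.8
position: [0.6157, -0.1894, 0.1235]
ee_rot: [0.999, 0.048, 0.002, 0.0]
contact_force: [0.1, -0.3, 1.2]
grip_width: 0.0873
```

```bash
python3 w.py r1 .045 100 125; python3 bands.py r1 .614 -.19 .1 .045 .045
```

```text
[381. 318.] z [0.002 0.003 0.191] [ 519.8 -258.2] [32.6 84.7] 5.1
[321. 198.] z [0.042 0.044 0.045] [ 623.  -190.1] [133.5  59.4] 5.7
   depth@plane 11302 [ 0.6287 -0.1894  0.0436] ((622.0844116210938, -190.0932159423828), (133.66860961914062, 59.93265151977539), 5.676051616668701)
tcp [ 0.6155 -0.1893  0.1233] yaw 5.47 F [-0.5 -0.6  0.4] 0.08681912359537068
0.045 11445 z 0.0436 [array([ 622.1, -189.9]), array([133.5,  60.2]), np.float64(5.5)]
```

jog_arm([
  [-1.5,-1,-20,0,0],
  [0,0,-30,0,0],
  [0,0,-20,0,0],
  [0,0,-12,0,0],
  [0,0,-6,0,0],
  [0,0,-3,0,0],
  [0,0,0,0,0],
  [0,0,0,0,0],
], squeeze=45)

```text
clock: 33.65
position: [0.6136, -0.1906, 0.0311]
ee_rot: [0.999, 0.048, 0.001, 0.0]
contact_force: [0.8, -0.4, -0.1]
grip_width: 0.087
```

jog_arm([
  [0,0,0,0,255],
  [0,0,0,0,255],
  [0,0,0,0,255],
  [0,0,0,0,255],
  [0,0,0,0,255],
  [0,0,0,0,255],
  [0,0,0,0,255],
  [0,0,0,0,255],
])

```text
clock: 34.45
position: [0.6129, -0.1906, 0.0302]
ee_rot: [0.999, 0.048, 0.0, 0.0]
contact_force: [0.7, -1.0, 0.7]
grip_width: 0.0596
```

jog_arm([
  [0,0,3,0,255],
  [0,0,7,0,255],
  [0,0,15,0,255],
  [0,0,20,0,255],
  [0,0,20,0,255],
  [0,0,0,0,255],
  [0,0,0,0,255],
  [0,0,0,0,255],
])

```text
clock: 35.25
position: [0.6118, -0.1902, 0.0939]
ee_rot: [0.999, 0.047, -0.001, -0.0]
contact_force: [-0.1, -0.1, -4.6]
grip_width: 0.0598
```

```bash
python3 w.py r2 .11 100 125; python3 bands.py r2 .614 -.19 .1 .045 .045 .108
```

```text
[328. 319.] z [0.002 0.107 0.108] [ 589.5 -199.1] [18.6 71.5] 4.8
   depth@plane 2302 [ 0.5856 -0.1925  0.1073] ((586.5874633789062, -192.43453979492188), (19.615747451782227, 59.25422286987305), 4.819581985473633)
[319. 200.] z [0.106 0.107 0.108] [ 651. -186.] [76.3 59.9] 5.4
   depth@plane 18419 [ 0.6538 -0.1857  0.1071] ((649.2924194335938, -186.29786682128906), (76.82765197753906, 61.33788299560547), 5.422403335571289)
tcp [ 0.6118 -0.1903  0.0937] yaw 5.42 F [-1.3 -0.  -4.6] 0.05954946747295763
0.108 22545 z 0.1072 [array([ 632.3, -188.2]), array([111.5,  83.3]), np.float64(4.9)]
```

jog_arm([
  [-15,-9,10,1.4,255],
  [-30,-17,10,2,255],
  [-35,-20,0,3,255],
  [-35,-20,0,3,255],
  [-35,-20,0,3,255],
  [-17,-10,0,2,255],
  [-5,-3.5,0,0,255],
  [0,0,0,0,255],
])

```text
clock: 36.1
position: [0.4402, -0.2903, 0.1146]
ee_rot: [0.985, 0.171, -0.0, -0.0]
contact_force: [0.3, -0.3, -3.4]
grip_width: 0.0596
```

jog_arm([
  [0,0,-10,0,255],
  [0,0,0,0,255],
  [0,0,0,0,255],
  [0,0,0,0,255],
  [0,0,0,0,255],
  [0,0,0,0,255],
  [0,0,0,0,255],
  [0,0,0,0,255],
])

```text
clock: 36.9
position: [0.4409, -0.29, 0.1051]
ee_rot: [0.985, 0.172, 0.0, 0.0]
contact_force: [-0.6, -0.2, -4.9]
grip_width: 0.0598
```

```bash
python3 w.py r3 .012 100 125; python3 bands.py r3 .44 -.29 .12 .08 .012 .118; python3 - <<'E'
from h import *
im,d,K,D,W=grab("top"); cv2.imwrite("pics/top_r3.png",cv2.resize(im[120:320,300:560],(780,600)))
E
```

```text
[319. 318.] z [0.118 0.119 0.12 ] [ 332.8 -328.3] [ 34.8 106.1] 19.8
[319. 190.] z [0.003 0.118 0.12 ] [ 449.3 -286.2] [157.4 111.1] 19.8
   depth@plane 685 [ 0.5198 -0.2605  0.0104] ((516.674560546875, -263.41534423828125), (15.64979362487793, 88.9947509765625), 19.316848754882812)
tcp [ 0.4409 -0.29    0.1052] yaw 19.83 F [ 0.2  0.  -4. ] 0.05956840327979674
0.012 779 z 0.0105 [array([ 516.6, -263.7]), array([15.9, 89.5]), np.float64(19.6)]
0.118 22577 z 0.1186 [array([ 460.1, -282.6]), array([111.2,  82.2]), np.float64(19.9)]
```

View pics/w_r3.png

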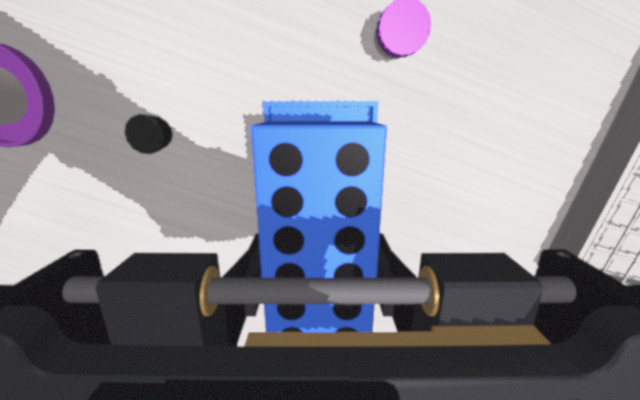

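The tray edge shows squarely beyond the rack (px (320,103)) and the yaw matches within 0.1°. I lower it.

jog_arm([
  [-2,-0.5,-15,0,255],
  [0,0,-20,0,255],
  [0,0,-15,0,255],
  [0,0,-10,0,255],
  [0,0,-5,0,255],
  [0,0,-2,0,255],
  [0,0,-1,0,255],
  [0,0,0,0,255],
])

```text
clock: 37.8
position: [0.4393, -0.2906, 0.0375]
ee_rot: [0.985, 0.172, 0.001, 0.0]
contact_force: [-1.0, -0.2, -5.0]
grip_width: 0.0599
```

jog_arm([
  [0,0,-0.5,0,255],
  [0,0,0,0,255],
  [0,0,-0.5,0,255],
  [0,0,0,0,255],
  [0,0,-0.5,0,255],
  [0,0,0,0,255],
  [0,0,0,0,255],
  [0,0,0,0,255],
])

```text
clock: 38.6
position: [0.4389, -0.2905, 0.0355]
ee_rot: [0.985, 0.172, 0.0, 0.0]
contact_force: [-0.7, 0.2, -3.9]
grip_width: 0.0599
```

jog_arm([
  [0,0,-0.5,0,255],
  [0,0,0,0,255],
  [0,0,-0.5,0,255],
  [0,0,0,0,255],
  [0,0,-0.5,0,255],
  [0,0,0,0,255],
  [0,0,0,0,255],
  [0,0,0,0,255],
])

```text
clock: 39.4
position: [0.4389, -0.2905, 0.0341]
ee_rot: [0.985, 0.172, 0.0, 0.0]
contact_force: [-0.1, 0.2, -2.1]
grip_width: 0.0597
```

jog_arm([
  [0,0,-0.5,0,255],
  [0,0,0,0,255],
  [0,0,-0.5,0,255],
  [0,0,0,0,255],
  [0,0,0,0,255],
  [0,0,0,0,255],
  [0,0,0,0,255],
  [0,0,0,0,255],
])

```text
clock: 40.2
position: [0.4389, -0.2905, 0.0341]
ee_rot: [0.985, 0.172, 0.0, 0.0]
contact_force: [-2.9, 2.0, 7.1]
grip_width: 0.0598
```

Contact. Release, lift, then check everything.

jog_arm([
  [0,0,0,0,0],
  [0,0,0,0,0],
  [0,0,0,0,0],
  [0,0,0,0,0],
  [0,0,0,0,0],
  [0,0,0,0,0],
  [0,0,0,0,0],
  [0,0,0,0,0],
])

```text
clock: 41.0
position: [0.4389, -0.2905, 0.033]
ee_rot: [0.985, 0.172, -0.0, 0.0]
contact_force: [0.9, 0.9, -0.6]
grip_width: 0.0868
```

jog_arm([
  [0,0,10,0,0],
  [0,0,30,0,0],
  [0,0,40,0,0],
  [0,0,40,0,0],
  [0,0,40,0,0],
  [0,0,40,0,0],
  [0,0,0,0,0],
  [0,0,0,0,0],
])

```text
clock: 41.8
position: [0.439, -0.2904, 0.2346]
ee_rot: [0.985, 0.172, 0.002, 0.001]
contact_force: [-0.9, -0.8, -0.6]
grip_width: 0.0869
```

```bash
python3 w.py r4 .049 100 125; python3 bands.py r4 .44 -.29 .12 .08 .012 .049
```

```text
[320. 168.] z [0.002 0.047 0.049] [ 447.4 -288.1] [160.4  80.7] 20.0
   depth@plane 6339 [ 0.4447 -0.2873  0.0477] ((439.8598937988281, -289.0369873046875), (148.12745666503906, 60.08979797363281), 19.79151153564453)
tcp [ 0.4382 -0.2901  0.233 ] yaw 19.82 F [-0.1  0.5 -0. ] 0.08732688686207236
0.012 1160 z 0.0106 [array([ 439. , -291.2]), array([179.6,  90.4]), np.float64(19.9)]
0.049 6383 z 0.0477 [array([ 439.2, -289.2]), array([149.5,  60.1]), np.float64(19.8)]
```

jog_arm([
  [0,-40,0,0,0],
  [0,-40,0,0,0],
  [0,-40,0,0,0],
  [0,-40,0,0,0],
  [0,-40,0,0,0],
  [0,0,0,0,0],
  [0,0,0,0,0],
  [0,0,0,0,0],
])

```text
clock: 42.65
position: [0.4385, -0.4895, 0.2318]
ee_rot: [0.985, 0.172, -0.001, -0.001]
contact_force: [0.1, 0.7, 0.3]
grip_width: 0.0869
```

```bash
python3 - <<'E'
from h import *
im,d,K,D,W=grab("top"); cv2.imwrite("pics/top_end.png",im)
P=cloud(d,K,D,W).reshape(-1,3)
def b(n,x,y,hx,hy,z):
    q=P[(abs(P[:,0]-x)<hx)&(abs(P[:,1]-y)<hy)&(abs(P[:,2]-z)<.005)]
    print(n,len(q),[np.round(v,1) for v in cv2.minAreaRect((q[:,:2]*1000).astype(np.float32))] if len(q)>3 else '', q[:,2].mean() if len(q) else '')
b("adapter",.442,.29,.03,.03,.047); b("jar",.442,-.011,.04,.04,.049); b("box",.633,.205,.07,.045,.039); b("rack",.44,-.29,.1,.06,.049); b("amber",.6265,-.006,.03,.03,.106)
print(manip.read_state())
E
```

```text
adapter 33 [array([442.1, 290. ]), array([13.2, 12.1]), np.float64(89.9)] 0.047681790630544924
jar 337 [array([442.1,  -9.7]), array([47.4, 47.8]), np.float64(1.4)] 0.04974366382895261
box 921 [array([633.7, 206.4]), array([105.5,  56.8]), np.float64(9.2)] 0.0400403876351098
rack 1584 [array([ 441. , -288.1]), array([149.6,  61. ]), np.float64(19.7)] 0.04943807517944022
amber 78 [array([626.7,  -6.9]), array([20.5, 21.8]), np.float64(38.7)] 0.10585160325417033
{'clock': 42.7, 'q': array([-5.94340334e-01,  4.45017412e-01,  8.51471146e-02, -2.54441213e-04,
       -1.21252835e+00,  2.51247426e+00]), 'joint_vel': array([ 0.00731104, -0.01251407,  0.00467894,  0.00323186,  0.00075473,
        0.00146989]), 'joint_efforts': array([-3.86912478e-01, -4.14953327e+01,  1.87927330e+01,  4.07769531e+00,
        1.34960079e-02, -1.65842088e-03]), 'position': array([ 0.43871782, -0.48930312,  0.23244279]), 'ee_rot': array([ 9.84964840e-01,  1.72753028e-01, -4.93526852e-04, -6.42243169e-04]), 'contact_force': array([-0.30454758,  0.25763407,  0.70531016]), 'moment': array([-0.03141755, -0.05522374,  0.00299993]), 'grip_width': 0.08700338812187085}
```

View pics/top_end.png

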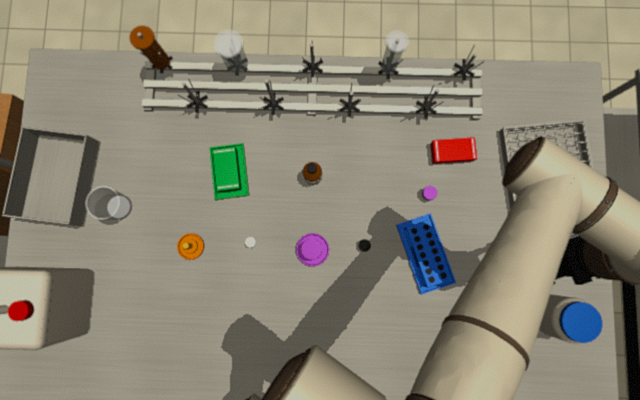

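All four are in their places: adapter (190,246), jar (312,250), box (229,172), rack (425,253). The bottle at (312,173) hasn't moved, and the arm is clear.

```bash
python3 -c "
from plant import manip; print(manip.hand_in())"
```

```text
the job is handed in; nothing more can be done
None
```

I took the pile apart from the top down and set all four parts in the places of their own colour. The job was handed in at about 43 s of the 134 s allowed; the hand-in reports no verdict.

| Part | Offset from centre of its place | Angle to tray |
|---|---|---|
| Adapter | under 1 mm | – |
| Jar | about 2 mm | – |
| Slide box | about 2 mm | within 0.2° |
| Tube rack | about 2 mm | within 0.2° |

- **Heights:** the tops sit where they should for parts standing flat on the floor of each dish or tray. The wrist camera reads about 1.5 mm low and the top camera about 1 mm high, within the stated calibration.
- **Amber bottle:** in the last top view it stands within about 1 mm of its start.
- **Arm:** it was clear of everything, with force readings at noise level.
- **Failed step:** the first grip on the adapter failed. I lifted before the fingers had closed and only pinched the stem's top edge. The adapter stayed in place, and the second grip held.
- **Set-down force:** each part touched the floor at about 4–12 N before I let go; the jar was the highest at 11.7 N.

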